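# Open the push-and-turn bottle of board oil

## Robot

A 7-joint arm with a two-finger parallel gripper is mounted at the origin on the work surface. World frame = base frame: x ahead of the robot, y to its left, z up, the work surface at z = 0. Lengths are in m, angles in rad, forces in N, time in s.
With the tool pointing down it reaches from about 0.4 to 0.85 m from the base axis. Payload 10.4 kg.
Tool frame: the origin (TCP) lies midway between the tips of the shut fingers; the grasp point (between the pads) lies 19 mm behind it; z points along the fingers, y is the line along which they close (so a half turn about z gives the same grasp; the last joint's range is limited). The gripper opens to 87 mm and grips with 3 to 60 N. Pads are 19 mm wide; open, the fingers measure 117 mm over their backs; the gripper's body (75 mm by 190 mm) begins 51 mm behind the grasp point.
Start: joints at [1.189, 0.332, -0.065, 1.46, 0.022, 1.35, -0.088], TCP at [0.219, -0.585, 0.223] pointing down, gripper open.
Joint ranges: [-2.6, 2.6], [-0.5, 2.12], [-1.47, 1.34], [0.16, 2.42], [-1.27, 4.41], [0.06, 2.06], [-2.6, 2.6]. Speed limits (rad/s): [2.22, 2.22, 2.79, 2.79, 3.14, 3.14, 3.14].

## Interface

Orientations are given as a unit quaternion [x, y, z, w].
In Python, from bench import sensors, eyes, order gives the robot as it stands.
- The arm moves only by the tool arm_command, never from a script. Its argument "steps" is a list of rows, each an object with "rot": the turn, a rotation vector about the world's x, y, z in degrees, a list of three; "slide": the shift along the world's x, y, z in m, a list of three; "grip": the opening, from 0 (shut) to 1 (fully open). A call has exactly 8 rows; each row shifts and turns the commanded pose from where the row before left it; what a row does not reach is not made up. A row lasts 1/8 s, in which the tool goes at most 62.5 mm and 10.7 degrees, less where a joint would pass 70% of its speed; a pose out of reach is approached as far as the arm can. A call with a gripper value outside its range is refused whole. The fingers move at their own pace and stop on an object; "newtons" is the grip in N (left out, the last holds). Time passes only in rows, so rows that do not move let the fingers close, or fill a call up. It gives the time, the measured TCP pose, the force, the opening and the grip force at its end, in the units of the state.
- sensors.read_state(): the state, without advancing time (a new reading comes with each control period).
- eyes.camera(name): name is "scene" or "top" or "wrist"; returns a dict with "pixels" (480x640x3 uint8, red, green, blue), "intrinsics" (3x3 intrinsics, pixels), "k1" (the pictures are not rectified: a ray, as slopes to the right and down, at radius r is drawn at 1 + k1 r^2 times it, then the intrinsics apply), "pose" (4x4, takes a point from camera to world coordinates). Camera axes: x right, y down, z forward; pixel columns grow to the right and rows downward; lengths in m; the calibration is good to about 2 mm. A picture is of the moment at which its call begins. There is no depth.
- order.close_job(): hands the job in; it is judged then, once.
Trained networks look in a picture, given as the dict that the camera call returned (one of the last four; its "shot" number tells which), for a name from the list of things; names that differ only in an ending like _2 or _b are one class to them, and where a whole thing is asked for, a point or a joint stands for the part that bears it (a point fixed in the world has none). Each returns a list of dicts, best first, with "conf" (0 to 1); they miss things now and then, are a little off and sometimes report something else, mostly with a low value. They report only what shows in the picture. A call takes as long as a camera call. They do not tell look-alikes from the thing itself.
- eyes.look_for(name, picture): "bbox" ([left, top, right, bottom] in pixels, round what is visible of it).
The state is a dict: "time": time; "joint_positions": joint angles; "joint_vel": joint speeds; "joint_torque": joint torques, N m; "ee_pos": TCP position; "eef_rot": TCP orientation; "ft_force": force on the tool from outside, world axes, zero at the start; "torque": the same for the moment, N m; "width": finger opening in m; "grip_force": force on a finger pad.
Only numpy, scipy, OpenCV 4.12 (cv2) and the standard library are available. Lean on these libraries where they do the work, as an engineer would, in place of code of your own. Each camera call takes 0.05 s, during which the arm holds its last target. There are 200 camera calls.

## Task

Open the oil bottle that is held in the screw clamp on the chess board: press its push-and-turn safety cap down, keep it down while twisting it anticlockwise (seen from above) about a quarter turn, and lift it off. Finish while holding the cap in the gripper: still, level, and a few centimetres straight above the open bottle, touching nothing else. Leave the chess pieces, the vase and the jar standing where they are.

Things in the scene. Friction and masses are not known exactly. Their poses are not given: they have to be found in the camera images.
- bottle: Fixed white plastic bottle in a small screw clamp on the board (board top 18 mm above the table). Origin on its axis at the underside of the clamp's base plate (90 x 130 x 10 mm in x, y, z), z up. Clamp parts are below 44 mm, the handle reaching to y = -98 mm. Bottle 60 mm in diameter to 66 mm high, shoulder narrowing to 28 mm at 80 mm, neck 24 mm in diameter up to 116 mm.
- cap: Round ribbed white safety cap, 48 mm in diameter, 35 mm high, 30 g, locked on the neck but loose once turned. Origin at the centre of its lower rim, z up. Locked, the origin is on the bottle's axis 95 mm above its origin, 15 mm above the shoulder's top, and its x is along the bottle's x (neck lugs). Unpressed it can be neither pulled off nor turned; it never turns clockwise.
- cap_top (a point): Centre of the cap's flat top, 35 mm above the cap's origin. Press down 5 to 7.5 mm (stop at 7.5) against a spring (3 N at first, 10.5 N at the stop), keep down, turn anticlockwise about +z; it turns easily. At 60 to 120 degrees from locked (80 is good) it is free to lift straight up. Gripping its side with 30 to 40 N is enough to press and turn it.
- mouth (a point): Point fixed to the bottle on its axis at the neck's top, 116 mm above the bottle's origin. A sprung plunger stands 10 mm above it. Its x axis is the bottle's.
- plunger (a joint): Sprung plunger in the bottle's mouth, which pushes up under the cap: how far it is pressed down, in m. About 0 with the cap locked, 0.0075 fully pressed, -0.001 with the cap off.
- king: White plastic chess king, foot 34 mm in diameter, 92 mm high, standing loose on the board, origin at the centre of its foot, z up. A bystander. 90 to 160 mm from the bottle's axis.
- rook: Red plastic rook, foot 32 mm in diameter, 56 mm high, standing loose on the board, origin at the centre of its foot, z up. A bystander. 90 to 160 mm from the bottle's axis.
- pawn: Red plastic pawn, foot 28 mm in diameter, 49 mm high, standing loose on the board, origin at the centre of its foot, z up. A bystander. 90 to 130 mm from the bottle's axis.
- king_far: Red plastic king, foot 34 mm in diameter, 92 mm high, at the back of the board, standing loose on the board, origin at the centre of its foot, z up. A bystander.
- pawn_far: White plastic pawn, foot 28 mm in diameter, 49 mm high, at the back of the board, standing loose on the board, origin at the centre of its foot, z up. A bystander.
- vase: Blue ceramic vase, 88 mm in diameter, 150 mm high, at the back right of the board, standing loose on the board, origin at the centre of its foot, z up. A bystander. At the back left stands a fixed aluminium desk organiser, 0.09 x 0.18 m, 0.18 m high with its contents, beyond x = 0.77 and y = 0.05 in the robot's frame.
- jar: Glass wax jar with a plain metal lid, 70 mm in diameter, 60 mm high, standing on the ottoman to the right of the board, origin at the centre of its foot. A bystander, not the bottle to open.
Things that resemble listed ones, but are neither listed nor needed, are in the scene too. What is shaped like the cap but purple or yellow is not meant.

How it is judged:
By the outcome, as a careful person would: the job done as asked, in the order asked, and still so for the second after the job is handed in, while the arm keeps its last pose, push and grip.
It also fails if it takes over 35 s, if anything falls off the work surface, if the arm or the gripper's body presses on something with over 40 N, if the wrist force passes 120 N, or if a joint passes its speed limit or range.

## Working session

There is one attempt and no reset: what is moved stays moved. The work goes in short steps, Python scripts to look and compute and a tool call to move; the robot and the scene stay as the last step left them, time stands still between calls to the robot, and variables do not carry over. Pictures are saved under pics/ and viewed, at most 10 in all, crops included, and the job is handed in when it is done.

Besides the shell and the picture viewer there is one more tool, called after "Emit:" as a command line: name --argument value ..., lists and objects as JSON in quotes. arm_command: Moves the arm, as the interface text tells. Its arguments: {"type":"object","properties":{"steps":{"type":"array","items":{"type":"object","properties":{"rot":{"type":"array","items":{"type":"number"}},"slide":{"type":"array","items":{"type":"number"}},"grip":{"type":"number"}}}},"newtons":{"type":"number"}},"required":["steps"]}

```bash
mkdir -p pics; cat > h.py <<'E'
import numpy as np, cv2
from bench import sensors, eyes, order
def ray(p,u,v):
    K=np.array(p["intrinsics"]);d=np.array([p["k1"],0,0,0,0],float)
    s=cv2.undistortPoints(np.array([[[u,v]]],float),K,d)[0,0]
    T=np.array(p["pose"]);return T[:3,3],T[:3,:3]@np.array([s[0],s[1],1])
def atz(p,u,v,z):
    o,d=ray(p,u,v);return o+d*(z-o[2])/d[2]
def proj(p,X):
    T=np.linalg.inv(np.array(p["pose"]));x=T[:3,:3]@np.array(X)+T[:3,3];a,b=x[0]/x[2],x[1]/x[2]
    f=1+p["k1"]*(a*a+b*b);K=np.array(p["intrinsics"]);return K[0,0]*a*f+K[0,2],K[1,1]*b*f+K[1,2]
def save(p,n,box=None,s=1):
    im=np.array(p["pixels"])[:,:,::-1]
    if box: im=im[box[1]:box[3],box[0]:box[2]]
    cv2.imwrite("pics/"+n,cv2.resize(im,None,fx=s,fy=s,interpolation=cv2.INTER_CUBIC))
E
python3 - <<'E'
from h import *
for c in("scene","top"):
    p=eyes.camera(c);save(p,c+"1.png");print(c,np.round(p["pose"],3).tolist())
    for n in("cap","bottle","king","rook","pawn","vase","jar"):
        print(n,[(np.round(d["bbox"]).tolist(),round(d["conf"],2)) for d in eyes.look_for(n,p)])
print(sensors.read_state())
E
```

```text
scene [[0.4, 0.503, -0.766, 1.459], [0.916, -0.224, 0.331, -0.417], [-0.006, -0.835, -0.55, 0.789], [0.0, 0.0, 0.0, 1.0]]
cap [([351.0, 228.0, 371.0, 250.0], 0.78), ([397.0, 191.0, 408.0, 210.0], 0.63), ([500.0, 255.0, 521.0, 278.0], 0.63)]
bottle [([329.0, 251.0, 385.0, 295.0], 0.81)]
king [([397.0, 250.0, 409.0, 285.0], 0.5)]
rook [([381.0, 278.0, 394.0, 305.0], 0.65)]
pawn [([332.0, 248.0, 384.0, 292.0], 0.72), ([324.0, 243.0, 334.0, 261.0], 0.59)]
vase [([284.0, 297.0, 323.0, 364.0], 0.83), ([325.0, 242.0, 333.0, 262.0], 0.32)]
jar [([124.0, 288.0, 156.0, 324.0], 0.76)]
top [[0.024, -0.988, 0.154, 0.342], [-1.0, -0.025, -0.002, -0.006], [0.006, -0.153, -0.988, 1.26], [0.0, 0.0, 0.0, 1.0]]
cap [([136.0, 161.0, 153.0, 187.0], 0.88), ([278.0, 209.0, 297.0, 227.0], 0.67), ([146.0, 326.0, 168.0, 347.0], 0.63)]
bottle [([259.0, 201.0, 328.0, 253.0], 0.87)]
king [([247.0, 186.0, 261.0, 204.0], 0.66)]
rook [([278.0, 173.0, 290.0, 188.0], 0.45)]
pawn []
vase [([368.0, 123.0, 403.0, 159.0], 0.89)]
jar [([483.0, 251.0, 516.0, 279.0], 0.97)]
{'time': 0.8, 'joint_positions': array([ 1.18939328,  0.33217437, -0.06470436,  1.46012311,  0.02162495,
        1.34991629, -0.08846175]), 'joint_vel': array([-0.00085794,  0.00073263,  0.00218184,  0.00134243,  0.00037335,
        0.00052164,  0.00102603]), 'joint_torque': array([ 4.67004666e-04, -6.22995329e+01,  2.49735033e-02, -3.90101588e+01,
       -6.08660700e-02,  3.13852436e-02,  1.82617731e-05]), 'ee_pos': array([ 0.21948413, -0.58520116,  0.22258051]), 'eef_rot': array([9.83946060e-01, 1.78466105e-01, 3.55287873e-06, 3.74111549e-05]), 'ft_force': array([ 0.57567909,  0.45172385, -0.75031312]), 'torque': array([ 0.01396356, -0.00073431, -0.01505997]), 'grip_force': 0.0, 'width': 0.0869552439619185}
```

View pics/scene1.png

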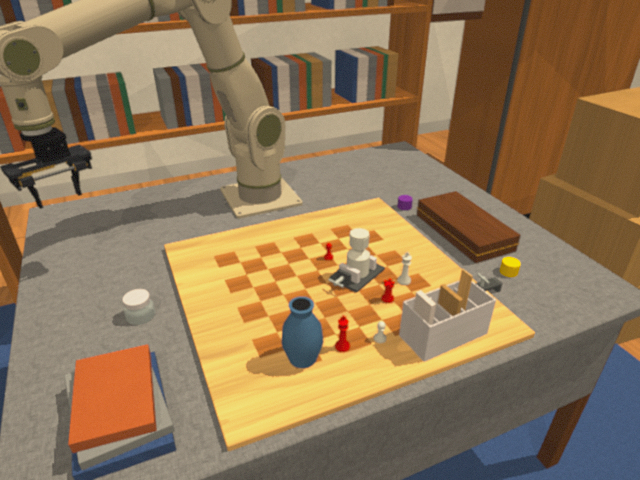

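View pics/top1.png

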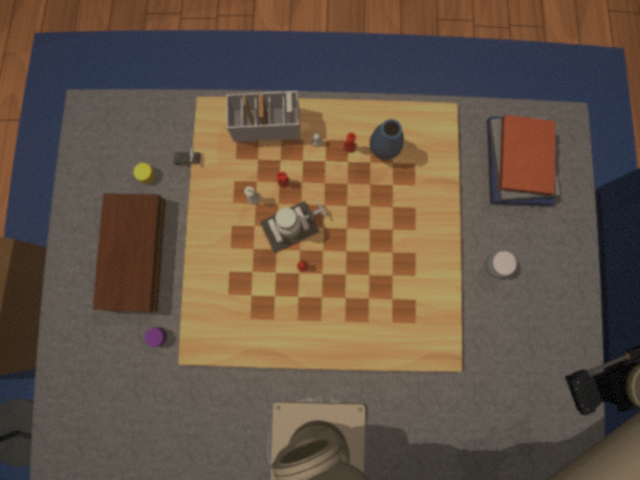

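The top view shows the clamp's dark plate round (290,227) with the handle pointing to (322,211). Candidates for the cap are white (288,218), purple (155,337) and yellow (145,173). Only the white one sits on the clamped bottle, so it's the one meant. Next I'll measure it and check it in a crop.

```bash
python3 - <<'E'
from h import *
from scipy.optimize import least_squares
t=eyes.camera("top");s=eyes.camera("scene")
save(t,"crop1.png",(225,150,365,280),5.5)
# dark clamp plate in top pic
im=np.array(t["pixels"]).astype(int);m=np.zeros(im.shape[:2],np.uint8)
sub=(im.max(2)<95);m[190:260,250:335]=sub[190:260,250:335]
n,l,st,c=cv2.connectedComponentsWithStats(m);k=1+np.argmax(st[1:,4])
pts=np.argwhere(l==k)[:,::-1].astype(np.float32)
W=np.array([atz(t,u,v,.028)[:2] for u,v in pts],np.float32)
r=cv2.minAreaRect(W);print("plate",r,cv2.boxPoints(r).tolist(),st[k])
for p,n in((t,"top"),(s,"scene")):
    for d in eyes.look_for("cap",p):
        b=d["bbox"];u,v=(b[0]+b[2])/2,(b[1]+b[3])/2
        print(n,np.round(b),atz(p,u,v,.1305).round(4))
for n in("king","rook","pawn","pawn_far","king_far","vase"):
    print(n,[(np.round(d["bbox"]).tolist(),atz(t,(d["bbox"][0]+d["bbox"][2])/2,(d["bbox"][1]+d["bbox"][3])/2,.05).round(3),round(d["conf"],2)) for d in eyes.look_for(n,t)])
for u,v in((251,194),(282,180),(302,266)): print(atz(t,u,v,.05).round(3))
print("handle",atz(t,322,211,.03))
E
```

```text
plate ((0.5637978315353394, 0.078036829829216), (0.09007646143436432, 0.14557000994682312), 26.550884246826172) [[0.4909750819206238, 0.12301401793956757], [0.556043803691864, -0.007203850895166397], [0.6366205811500549, 0.03305964171886444], [0.5715518593788147, 0.1632775068283081]] [261 203  60  49 857]
top [278. 208. 298. 227.] [0.563  0.083  0.1305]
top [145. 326. 166. 349.] [0.2731 0.3809 0.1305]
top [136. 162. 153. 187.] [0.6621 0.4387 0.1305]
scene [500. 254. 519. 279.] [0.8094 0.3524 0.1305]
scene [350. 228. 370. 250.] [0.5628 0.0913 0.1305]
scene [399. 194. 411. 208.] [0.4349 0.3046 0.1305]
king [([248.0, 187.0, 260.0, 205.0], array([0.634, 0.179, 0.05 ]), 0.63)]
rook [([345.0, 136.0, 353.0, 150.0], array([ 0.782, -0.064,  0.05 ]), 0.55), ([277.0, 174.0, 291.0, 190.0], array([0.672, 0.103, 0.05 ]), 0.44)]
pawn [([298.0, 260.0, 308.0, 273.0], array([0.456, 0.048, 0.05 ]), 0.39)]
pawn_far []
king_far [([273.0, 171.0, 292.0, 188.0], array([0.677, 0.107, 0.05 ]), 0.19)]
vase [([366.0, 123.0, 406.0, 161.0], array([ 0.787, -0.159,  0.05 ]), 0.76)]
[0.638 0.187 0.05 ]
[0.677 0.108 0.05 ]
[0.456 0.05  0.05 ]
handle [0.60234755 0.00336759 0.03      ]
```

View pics/crop1.png

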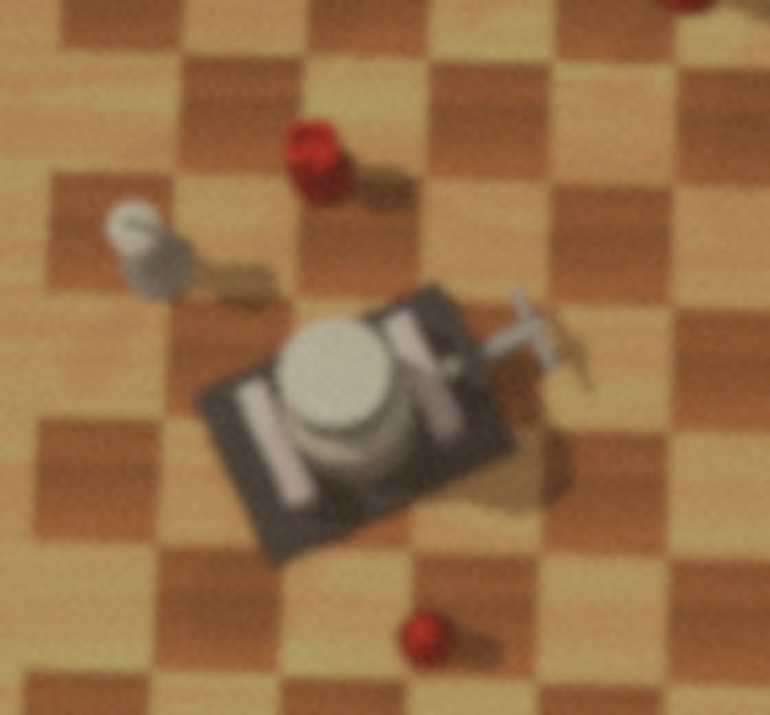

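The crop shows the white ribbed cap, top centre at about (286,218) in the full picture, on the white bottle in the dark clamp. The handle is to the right, the king upper left, the rook above and the pawn below. The axis is near (0.563, 0.085) and the yaw near 26°. I'll hover above it.

Emit:
arm_command --steps '[{"slide":[0.0215,0.0418,0.002],"rot":[0,0,2.5],"grip":1},{"slide":[0.0215,0.0418,0.002],"rot":[0,0,2.5],"grip":1},{"slide":[0.0215,0.0418,0.002],"rot":[0,0,2.5],"grip":1},{"slide":[0.0215,0.0418,0.002],"rot":[0,0,2.5],"grip":1},{"slide":[0.0215,0.0418,0.002],"rot":[0,0,2.5],"grip":1},{"slide":[0.0215,0.0418,0.002],"rot":[0,0,2.5],"grip":1},{"slide":[0.0215,0.0418,0.002],"rot":[0,0,2.5],"grip":1},{"slide":[0.0215,0.0418,0.002],"rot":[0,0,2.5],"grip":1}]'

```text
time: 2.3
ee_pos: [0.392, -0.2494, 0.2389]
eef_rot: [0.938, 0.347, 0.0, 0.0]
ft_force: [1.0, 0.2, -0.5]
width: 0.087
grip_force: 0.0
```

Emit:
arm_command --steps '[{"slide":[0.0215,0.0418,0.002],"rot":[0,0,2.5],"grip":1},{"slide":[0.0215,0.0418,0.002],"rot":[0,0,2.5],"grip":1},{"slide":[0.0215,0.0418,0.002],"rot":[0,0,2.5],"grip":1},{"slide":[0.0215,0.0418,0.002],"rot":[0,0,2.5],"grip":1},{"slide":[0.0215,0.0418,0.002],"rot":[0,0,2.5],"grip":1},{"slide":[0.0215,0.0418,0.002],"rot":[0,0,2.5],"grip":1},{"slide":[0.0215,0.0418,0.002],"rot":[0,0,2.5],"grip":1},{"slide":[0.0215,0.0418,0.002],"rot":[0,0,2.5],"grip":1}]'

```text
time: 3.3
ee_pos: [0.5642, 0.0847, 0.2548]
eef_rot: [0.863, 0.505, 0.0, 0.0]
ft_force: [0.9, -1.1, 0.1]
width: 0.0872
grip_force: 0.0
```

```bash
python3 - <<'E'
from h import *
p=eyes.camera("wrist");save(p,"w1.png")
s=sensors.read_state();print(s["time"],s["ee_pos"],s["eef_rot"],s["joint_positions"],s["ft_force"]);print(np.round(p["pose"],3))
for d in eyes.look_for("cap",p):
    b=d["bbox"];print(np.round(b),d["conf"],[atz(p,(b[0]+b[2])/2,(b[1]+b[3])/2,z).round(4) for z in(.148,.1305)])
print("guess",proj(p,(.563,.085,.148)))
E
```

```text
3.35 [0.56495111 0.09126107 0.254753  ] [ 0.86134393  0.5080188   0.00142333 -0.00122785] [ 0.37141484  0.27722242 -0.73490395  1.52692082  0.184101    1.40701025
 -0.87911548] [-3.92998452  3.19216557 -0.51070731]
[[ 0.872 -0.473 -0.127  0.598]
 [-0.49  -0.842 -0.225  0.144]
 [-0.     0.258 -0.966  0.417]
 [ 0.     0.     0.     1.   ]]
[278. 189. 349. 265.] 0.75 [array([0.5604, 0.0899, 0.148 ]), array([0.558 , 0.0863, 0.1305])]
[400. 100. 449. 134.] 0.4 [array([0.6587, 0.1182, 0.148 ]), array([0.6627, 0.1165, 0.1305])]
guess (np.float64(320.32868264666325), np.float64(231.25957632132418))
```

View pics/w1.png

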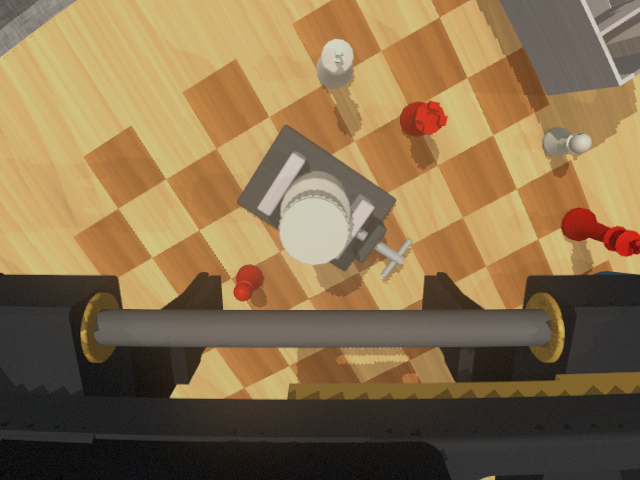

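The wrist picture shows the cap's top disc centred at about (314,229) with radius about 36 px, between the fingers. The pieces are well clear. I'll fit the disc in a settled picture.

```bash
python3 - <<'E'
from h import *
for i in range(3):
    p=eyes.camera("wrist");g=cv2.cvtColor(np.array(p["pixels"]),cv2.COLOR_RGB2GRAY)[150:300,240:390]
    c=cv2.HoughCircles(cv2.GaussianBlur(g,(5,5),1),cv2.HOUGH_GRADIENT,1.0,30,param1=80,param2=15,minRadius=28,maxRadius=42)
    m=(g>205).astype(np.uint8);n,l,st,ce=cv2.connectedComponentsWithStats(m);k=1+np.argmax(st[1:,4])
    print([ (x[:2]+[240,150],x[2],atz(p,x[0]+240,x[1]+150,.148).round(4)) for x in c[0][:2]],st[k],atz(p,*(ce[k]+[240,150]),.148).round(4))
s=sensors.read_state();print(s["time"],s["ee_pos"],s["eef_rot"],s["joint_vel"].round(3))
t=eyes.camera("top");print([(d["conf"],d["bbox"]) for d in eyes.look_for("bottle",t)])
save(p,"w2.png",(240,150,390,300),4)
E
```

```text
Traceback (most recent call last):
ValueError: attempt to get argmax of an empty sequence
```

```bash
python3 - <<'E'
from h import *
for i in range(2):
    p=eyes.camera("wrist");g=cv2.cvtColor(np.array(p["pixels"]),cv2.COLOR_RGB2GRAY)[150:300,240:390]
    c=cv2.HoughCircles(cv2.GaussianBlur(g,(5,5),1),cv2.HOUGH_GRADIENT,1.0,30,param1=80,param2=15,minRadius=28,maxRadius=42)
    print([ (x[:2]+[240,150],x[2],atz(p,x[0]+240,x[1]+150,.148).round(4)) for x in c[0][:2]])
    print([atz(p,(b[0]+b[2])/2,(b[1]+b[3])/2,.14).round(4) for b in [d["bbox"] for d in eyes.look_for("cap",p)[:1]]])
s=sensors.read_state();print(s["time"],s["ee_pos"],s["eef_rot"],s["joint_vel"].round(3))
v=g.copy();x=c[0][0];v=cv2.resize(v,None,fx=4,fy=4);cv2.circle(v,(int(x[0]*4),int(x[1]*4)),int(x[2]*4),0,1);cv2.imwrite("pics/w2.png",v)
E
```

```text
[(array([315.5, 231.5]), np.float32(34.8), array([0.5594, 0.0885, 0.148 ]))]
[array([0.5593, 0.0878, 0.14  ])]
[(array([315.5, 225.5]), np.float32(36.9), array([0.5613, 0.0886, 0.148 ]))]
[array([0.5591, 0.0883, 0.14  ])]
3.65 [0.5633885  0.08221419 0.25458292] [ 8.64074331e-01  5.03364051e-01 -1.87450978e-04  3.84330173e-04] [ 0.005 -0.005 -0.    -0.001 -0.001  0.    -0.003]
```

View pics/w2.png

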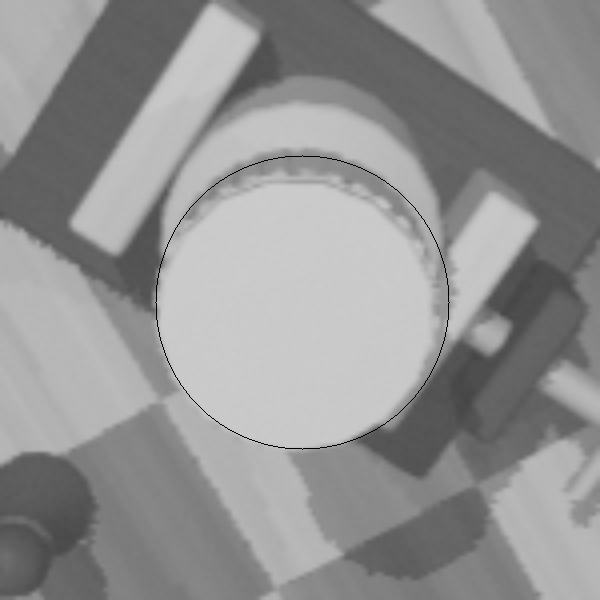

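Emit:
arm_command --steps '[{"slide":[-0.003,0.005,-0.018],"grip":1},{"slide":[0,0,-0.018],"grip":1},{"slide":[0,0,-0.018],"grip":1},{"slide":[0,0,-0.018],"grip":1},{"slide":[0,0,-0.018],"grip":1},{"slide":[0,0,-0.018],"grip":1},{"slide":[0,0,-0.018],"grip":1},{"slide":[0,0,-0.016],"grip":0.75}]' --newtons 20

```text
schema error: expected keys rot, slide, grip
```

```bash
python3 - <<'E'
from h import *
p=eyes.camera("wrist");p=eyes.camera("wrist");save(p,"w3.png")
s=sensors.read_state();print(s["time"],s["ee_pos"],s["ft_force"],s["width"])
E
```

```text
3.75 [0.5634216  0.08229376 0.25468917] [-0.14770397 -0.12885987 -0.14912127] 0.08690103117311794
```

View pics/w3.png

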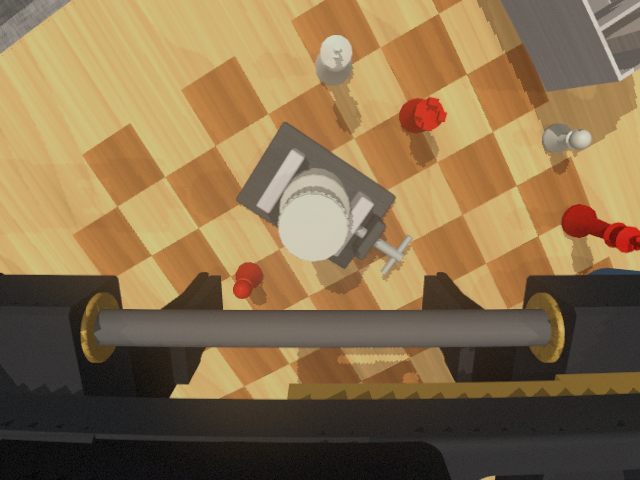

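The command was refused because rows need "rot" as well, so the picture is unchanged: cap at (313,226), fingers at 222 and 424. I'll send it again.

Emit:
arm_command --steps '[{"slide":[-0.003,0.005,-0.018],"rot":[0,0,0],"grip":1},{"slide":[0,0,-0.018],"rot":[0,0,0],"grip":1},{"slide":[0,0,-0.018],"rot":[0,0,0],"grip":1},{"slide":[0,0,-0.018],"rot":[0,0,0],"grip":1},{"slide":[0,0,-0.018],"rot":[0,0,0],"grip":1},{"slide":[0,0,-0.018],"rot":[0,0,0],"grip":1},{"slide":[0,0,-0.018],"rot":[0,0,0],"grip":1},{"slide":[0,0,-0.016],"rot":[0,0,0],"grip":0.75}]' --newtons 20

```text
time: 4.75
ee_pos: [0.5604, 0.0885, 0.1113]
eef_rot: [0.864, 0.504, -0.0, -0.0]
ft_force: [-0.2, -0.2, -0.2]
width: 0.0829
grip_force: 0.0
```

```bash
python3 - <<'E'
from h import *
p=eyes.camera("wrist");p=eyes.camera("wrist");save(p,"w4.png")
s=sensors.read_state();print(s["time"],s["ee_pos"],s["ft_force"],s["width"])
E
```

```text
4.85 [0.55949074 0.08834896 0.11055493] [-0.39490832 -0.41846657  1.07749325] 0.07597263144673605
```

View pics/w4.png

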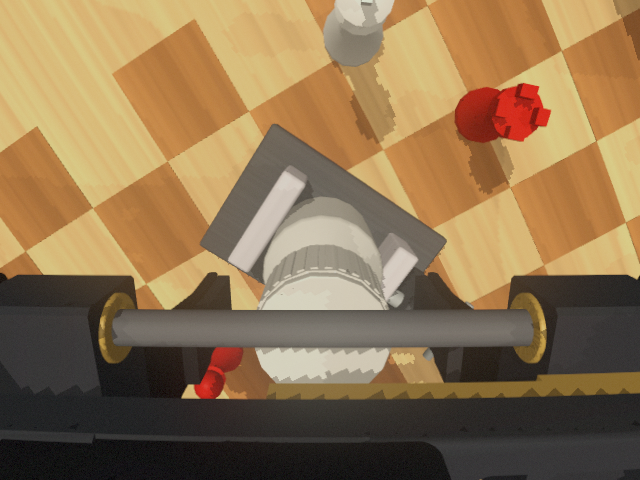

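The cap spans columns 258 to 390, centre 324, and the fingers are centred near 322. It's well centred, so I'll close.

Emit:
arm_command --steps '[{"slide":[0,0,0],"rot":[0,0,0],"grip":0.4},{"slide":[0,0,0],"rot":[0,0,0],"grip":0.3},{"slide":[0,0,0],"rot":[0,0,0],"grip":0.3},{"slide":[0,0,0],"rot":[0,0,0],"grip":0.3},{"slide":[0,0,0],"rot":[0,0,0],"grip":0.3},{"slide":[0,0,0],"rot":[0,0,0],"grip":0.3},{"slide":[0,0,0],"rot":[0,0,0],"grip":0.3},{"slide":[0,0,0],"rot":[0,0,0],"grip":0.3}]' --newtons 38

```text
time: 5.85
ee_pos: [0.5607, 0.0887, 0.1127]
eef_rot: [0.864, 0.504, 0.0, 0.0]
ft_force: [1.4, 1.5, 2.9]
width: 0.0475
grip_force: 38.0
```

Emit:
arm_command --steps '[{"slide":[0,0,-0.0015],"rot":[0,0,0],"grip":0.3},{"slide":[0,0,-0.0015],"rot":[0,0,0],"grip":0.3},{"slide":[0,0,-0.0015],"rot":[0,0,0],"grip":0.3},{"slide":[0,0,-0.0015],"rot":[0,0,0],"grip":0.3},{"slide":[0,0,-0.001],"rot":[0,0,0],"grip":0.3},{"slide":[0,0,0],"rot":[0,0,0],"grip":0.3},{"slide":[0,0,0],"rot":[0,0,0],"grip":0.3},{"slide":[0,0,0],"rot":[0,0,0],"grip":0.3}]'

```text
time: 6.85
ee_pos: [0.5607, 0.0887, 0.1062]
eef_rot: [0.864, 0.504, 0.0, 0.0]
ft_force: [-2.4, 0.5, 8.5]
width: 0.048
grip_force: 38.0
```

Emit:
arm_command --steps '[{"slide":[0,0,-0.0007],"rot":[0,0,0],"grip":0.3},{"slide":[0,0,0],"rot":[0,0,4],"grip":0.3},{"slide":[0,0,0],"rot":[0,0,6],"grip":0.3},{"slide":[0,0,0],"rot":[0,0,6],"grip":0.3},{"slide":[0,0,0],"rot":[0,0,6],"grip":0.3},{"slide":[0,0,0],"rot":[0,0,6],"grip":0.3},{"slide":[0,0,0],"rot":[0,0,6],"grip":0.3},{"slide":[0,0,0],"rot":[0,0,6],"grip":0.3}]'

```text
time: 7.85
ee_pos: [0.5612, 0.0888, 0.1057]
eef_rot: [0.638, 0.77, 0.001, 0.001]
ft_force: [-0.0, 1.6, 9.1]
width: 0.0478
grip_force: 38.0
```

Emit:
arm_command --steps '[{"slide":[0,0,0],"rot":[0,0,7],"grip":0.3},{"slide":[0,0,0],"rot":[0,0,7],"grip":0.3},{"slide":[0,0,0],"rot":[0,0,7],"grip":0.3},{"slide":[0,0,0],"rot":[0,0,7],"grip":0.3},{"slide":[0,0,0],"rot":[0,0,7],"grip":0.3},{"slide":[0,0,0],"rot":[0,0,7],"grip":0.3},{"slide":[0,0,0],"rot":[0,0,3],"grip":0.3},{"slide":[0,0,0],"rot":[0,0,0],"grip":0.3}]'

```text
time: 8.85
ee_pos: [0.5612, 0.0888, 0.1057]
eef_rot: [0.296, 0.955, 0.0, 0.001]
ft_force: [-0.1, 0.9, 10.0]
width: 0.0476
grip_force: 38.0
```

```bash
python3 - <<'E'
from h import *
s=sensors.read_state();print(s)
E
```

```text
{'time': 8.85, 'joint_positions': array([ 0.54067934,  0.47987183, -0.96954978,  1.71634334,  0.42609592,
        1.1718007 ,  0.42461088]), 'joint_vel': array([-0.00232117, -0.00227916,  0.00445421,  0.00021388, -0.00212731,
        0.00079295, -0.01955965]), 'joint_torque': array([  0.44225067, -47.55901337, -12.39005327, -29.53553438,
         0.16398369,   0.09542552,   0.42030545]), 'ee_pos': array([0.5612014 , 0.08877551, 0.10565089]), 'eef_rot': array([2.95734022e-01, 9.55269973e-01, 4.42814513e-04, 6.86993765e-04]), 'ft_force': array([-0.11584968,  0.86114502,  9.99942668]), 'torque': array([ 0.20510331, -0.0695749 ,  0.01000713]), 'grip_force': 38.00184238017437, 'width': 0.04761879709321738}
```

Emit:
arm_command --steps '[{"slide":[0,0,0.002],"rot":[0,0,0],"grip":0.3},{"slide":[0,0,0.002],"rot":[0,0,0],"grip":0.3},{"slide":[0,0,0.002],"rot":[0,0,0],"grip":0.3},{"slide":[0,0,0.002],"rot":[0,0,0],"grip":0.3},{"slide":[0,0,0.002],"rot":[0,0,0],"grip":0.3},{"slide":[0,0,0.002],"rot":[0,0,0],"grip":0.3},{"slide":[0,0,0],"rot":[0,0,0],"grip":0.3},{"slide":[0,0,0],"rot":[0,0,0],"grip":0.3}]'

```text
time: 9.85
ee_pos: [0.5603, 0.0885, 0.1166]
eef_rot: [0.296, 0.955, -0.0, -0.0]
ft_force: [0.5, -0.7, 0.1]
width: 0.0473
grip_force: 38.0
```

It comes free with no resistance. Now I'll lift it clear.

Emit:
arm_command --steps '[{"slide":[0,0,0.008],"rot":[0,0,0],"grip":0.3},{"slide":[0,0,0.009],"rot":[0,0,0],"grip":0.3},{"slide":[0,0,0.009],"rot":[0,0,0],"grip":0.3},{"slide":[0,0,0.009],"rot":[0,0,0],"grip":0.3},{"slide":[0,0,0.009],"rot":[0,0,0],"grip":0.3},{"slide":[0,0,0.006],"rot":[0,0,0],"grip":0.3},{"slide":[0,0,0.003],"rot":[0,0,0],"grip":0.3},{"slide":[0,0,0],"rot":[0,0,0],"grip":0.3}]'

```text
time: 10.85
ee_pos: [0.5605, 0.0886, 0.1699]
eef_rot: [0.296, 0.955, 0.0, 0.0]
ft_force: [0.1, -0.4, 0.4]
width: 0.0471
grip_force: 38.0
```

```bash
python3 - <<'E'
from h import *
for i in range(5): p=eyes.camera("scene")
s=sensors.read_state();print(s["time"],s["ee_pos"],s["eef_rot"],s["ft_force"],s["width"],s["grip_force"])
save(p,"s2.png",(280,170,440,290),5)
E
```

```text
11.1 [0.5603393  0.08856218 0.16960584] [ 2.96027033e-01  9.55179535e-01 -1.99701582e-05 -2.26440560e-04] [ 0.34466391 -0.20021587 -0.44768018] 0.047590860826986034 37.99995476753793
```

View pics/s2.png

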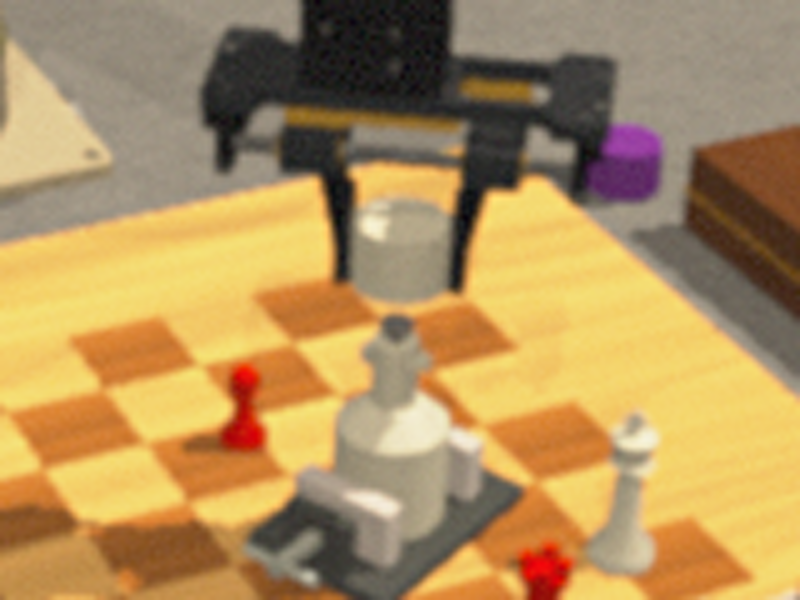

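The cap is level in the gripper at crop (402,250), straight above the open neck and plunger at (397,330). Pawn, king and rook are standing. I'll hand it in.

```bash
python3 -c "
from bench import order
print(order.close_job())"
```

```text
the job is handed in; nothing more can be done
None
```

The oil bottle is open and the job is handed in: the gripper holds the cap level a few centimetres above the bottle. The nearby king, rook and pawn are still standing, and the arm stayed well clear of the other pieces, the vase and the jar (not re-checked by camera).

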